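Find the rocking corner of the jig plate and press its shim flat

TASK

The aluminium jig plate on the light box rocks on one of its four corners. With closed fingertips, press down on the plate's corners one after another until you find the corner that gives way and rocks, then let go of the plate and press the raised shim tab beside that same corner down until it lies flat. Leave the other three shims up, do not lift or shift the plate, do not disturb the loose things around it, and finish with the hand clear.

Things in the scene. Friction and masses are not known exactly. Their poses are not given: they have to be found in the camera images.
- bed: fixed black light box, a slab 190 x 250 x 12 mm (x, y, z) on the table; its white diffuser shows through the plate's window. Origin: centre of its underside, at table height. Its x axis points away from the robot, its y axis to the left, give or take a yaw of up to 0.6 rad. Near/far is -x/+x and left/right +y/-y in this frame
- plate: loose aluminium frame 160 x 140 x 10 mm (x, y, z), 0.6 kg, window 76 x 56 mm; two 8 mm dowels stand 10 mm above its top at (0, +-45 mm). Origin: centre of its underside, 30 mm above the table. Axes parallel to the bed's. It lies level on 22 mm square feet under its corner marks, hidden in black rubber boots; one foot, any of the four, is 5 mm too short
- corner_nl (a point): near left corner mark of the plate: a dark 11 mm dot on the plate's top face (40 mm above the table), right above the foot, where to press; at (-60, +50) mm from the plate's centre. If its foot is the short one, 2 N or more tips the plate and the mark goes down about 4 mm to a hard stop, and comes back up when let go; else it gives less than 1 mm
- corner_nr (a point): near right corner mark of the plate: a dark 11 mm dot on the plate's top face (40 mm above the table), right above the foot, where to press; at (-60, -50) mm from the plate's centre. If its foot is the short one, 2 N or more tips the plate and the mark goes down about 4 mm to a hard stop, and comes back up when let go; else it gives less than 1 mm
- corner_fl (a point): far left corner mark of the plate: a dark 11 mm dot on the plate's top face (40 mm above the table), right above the foot, where to press; at (+60, +50) mm from the plate's centre. If its foot is the short one, 2 N or more tips the plate and the mark goes down about 4 mm to a hard stop, and comes back up when let go; else it gives less than 1 mm
- corner_fr (a point): far right corner mark of the plate: a dark 11 mm dot on the plate's top face (40 mm above the table), right above the foot, where to press; at (+60, -50) mm from the plate's centre. If its foot is the short one, 2 N or more tips the plate and the mark goes down about 4 mm to a hard stop, and comes back up when let go; else it gives less than 1 mm
- tab_nl (a point): where to press the near left shim: on the upper face of its steel tab (22 mm wide, 4 mm thick, sticking out 36 mm from a hinge 14 mm beyond the plate's edge), 26 mm out from the hinge, at about (-60, +108) mm in the bed's frame. It is up to 41 mm above the table with the tab up and 29.5 mm with the tab flat
- shim_nl (a joint): angle of the near left rocker shim, rad: 0 to 0.05 at the start (tab slanting up and outward), 0.45 = tab pressed flat, level against its stop. Pressing the tab takes about 11 N at the point tab_nl; the shim stays where it is left. Flat, its inner toe stands right under the plate's corner and carries it
- tab_nr (a point): where to press the near right shim: on the upper face of its steel tab (22 mm wide, 4 mm thick, sticking out 36 mm from a hinge 14 mm beyond the plate's edge), 26 mm out from the hinge, at about (-60, -108) mm in the bed's frame. It is up to 41 mm above the table with the tab up and 29.5 mm with the tab flat
- shim_nr (a joint): angle of the near right rocker shim, rad: 0 to 0.05 at the start (tab slanting up and outward), 0.45 = tab pressed flat, level against its stop. Pressing the tab takes about 11 N at the point tab_nr; the shim stays where it is left. Flat, its inner toe stands right under the plate's corner and carries it
- tab_fl (a point): where to press the far left shim: on the upper face of its steel tab (22 mm wide, 4 mm thick, sticking out 36 mm from a hinge 14 mm beyond the plate's edge), 26 mm out from the hinge, at about (+60, +108) mm in the bed's frame. It is up to 41 mm above the table with the tab up and 29.5 mm with the tab flat
- shim_fl (a joint): angle of the far left rocker shim, rad: 0 to 0.05 at the start (tab slanting up and outward), 0.45 = tab pressed flat, level against its stop. Pressing the tab takes about 11 N at the point tab_fl; the shim stays where it is left. Flat, its inner toe stands right under the plate's corner and carries it
- tab_fr (a point): where to press the far right shim: on the upper face of its steel tab (22 mm wide, 4 mm thick, sticking out 36 mm from a hinge 14 mm beyond the plate's edge), 26 mm out from the hinge, at about (+60, -108) mm in the bed's frame. It is up to 41 mm above the table with the tab up and 29.5 mm with the tab flat
- shim_fr (a joint): angle of the far right rocker shim, rad: 0 to 0.05 at the start (tab slanting up and outward), 0.45 = tab pressed flat, level against its stop. Pressing the tab takes about 11 N at the point tab_fr; the shim stays where it is left. Flat, its inner toe stands right under the plate's corner and carries it
- lens_cap: loose black lens cap, disc 48 mm across, 16 mm tall, standing on the table left of the light box; origin: centre of underside. Leave alone
- clamp_knob: loose black clamp knob, 36 mm across, 46 mm tall with its stud up, on the table right of the light box; origin: centre of underside. Leave alone
- spacer: loose steel spacer ring, 38 mm outside, 24 mm bore, 22 mm tall, on the table beyond the light box; origin: centre of underside. Leave alone
Things that resemble listed ones, but are neither listed nor needed, are in the scene too. There is more than one size of the plate; the one meant has the size given above.

How it is judged:
On the way:
1. a fingertip has pressed the rocking corner down (its mark more than 2.5 mm below level), with its shim not yet pressed (contact force between the fingers and plate above 0.5 N and ((z of corner_nl in the frame of bed below 0.0375 m and value of joint shim_nl below 0.2 rad) or (z of corner_nr in the frame of bed below 0.0375 m and value of joint shim_nr below 0.2 rad) or (z of corner_fl in the frame of bed below 0.0375 m and value of joint shim_fl below 0.2 rad) or (z of corner_fr in the frame of bed below 0.0375 m and value of joint shim_fr below 0.2 rad))), for 0.1 s.
At the end, for the whole second after the job is handed in: The shim of the rocking corner is flat (at least 0.39 of 0.45 rad), the other three shims are still up (under 0.2 rad), the plate lies level (within 0.015 rad), at rest and within 12 mm of where it was, and the loose things are within 20 mm of where they were (((horizontal distance between short_foot_c0 and corner_nl below 0.03 m and value of joint shim_nl above 0.39 rad and value of joint each of shim_nr, shim_fl, shim_fr below 0.2 rad) or (horizontal distance between short_foot_c0 and corner_nr below 0.03 m and value of joint shim_nr above 0.39 rad and value of joint each of shim_nl, shim_fl, shim_fr below 0.2 rad) or (horizontal distance between short_foot_c0 and corner_fl below 0.03 m and value of joint shim_fl above 0.39 rad and value of joint each of shim_nl, shim_nr, shim_fr below 0.2 rad) or (horizontal distance between short_foot_c0 and corner_fr below 0.03 m and value of joint shim_fr above 0.39 rad and value of joint each of shim_nl, shim_nr, shim_fl below 0.2 rad)) and angle between plate's own z axis and vertical below 0.015 rad and distance of plate from where it was at the start of the episode below 0.012 m and linear speed of plate below 0.02 m/s and distance of each of lens_cap, clamp_knob, spacer from where it was at the start of the episode below 0.02 m); the robot touches nothing.
It fails at once if the shim of a corner that does not rock is pressed down (0.2 rad or more) ((not (horizontal distance between short_foot_c0 and corner_nl below 0.03 m) and value of joint shim_nl above 0.2 rad) or (not (horizontal distance between short_foot_c0 and corner_nr below 0.03 m) and value of joint shim_nr above 0.2 rad) or (not (horizontal distance between short_foot_c0 and corner_fl below 0.03 m) and value of joint shim_fl above 0.2 rad) or (not (horizontal distance between short_foot_c0 and corner_fr below 0.03 m) and value of joint shim_fr above 0.2 rad)).
It fails at once if the plate is lifted (10 mm) or shifted (15 mm) (height (world z) of plate above 0.04 m or distance of plate from where it was at the start of the episode above 0.015 m).
It fails at once if a loose thing beside the work is moved more than 20 mm (distance of any of lens_cap, clamp_knob, spacer from where it was at the start of the episode above 0.02 m).
It also fails if it takes over 48 s, if anything falls off the work surface, if the arm or the gripper's body presses on something with over 40 N, if the wrist force passes 120 N, or if a joint passes its speed limit or range.

ROBOT

A 7-joint arm with a two-finger parallel gripper is mounted at the origin on the work surface. World frame = base frame: x ahead of the robot, y to its left, z up, the work surface at z = 0. Lengths are in m, angles in rad, forces in N, time in s.
With the tool pointing down it reaches from about 0.4 to 0.875 m from the base axis. Payload 19.3 kg.
Tool frame: the origin (TCP) lies midway between the tips of the shut fingers; the grasp point (between the pads) lies 19 mm behind it (pinch_z is the distance from the TCP to the grasp point, in m); z points along the fingers, y is the line along which they close (so a half turn about z gives the same grasp; the last joint's range is limited). The gripper opens to 85 mm and grips with 20 to 120 N. Pads are 22 mm wide; open, the fingers measure 114 mm over their backs; the gripper's body (76 mm by 85 mm) begins 54 mm behind the grasp point. The pads swing forward as they close: fully open they stand 13 mm farther back than shut.
Start: joints at [1.058, 0.521, -0.036, 1.599, 0.021, 1.021, -0.113], TCP at [0.268, -0.565, 0.21] pointing down, gripper open.
Joint ranges: [-2.91, 2.91], [-0.3, 2.13], [-1.5, 1.42], [0.17, 2.43], [-1.26, 4.41], [0.16, 1.93], [-2.52, 2.52]. Speed limits (rad/s): [1.89, 1.89, 2.39, 2.39, 3.01, 3.01, 3.01].

INTERFACE

Orientations are given as a rotation vector (axis times angle).
In Python, from workcell import * gives the robot as it stands. The module is installed in compiled form; this text tells all that it offers.
- The arm moves only by the tool apply_moves, never from a script. Its argument "moves" is text: rows parted by semicolons, each of 6 numbers parted by spaces: the shift along the tool's x, y, z as a fraction of full scale, then the turn, a rotation vector about the tool's x, y, z as a fraction of full scale. In form: dx dy dz wx wy wz; .... A call has exactly 8 rows; each row shifts and turns the commanded pose from where the row before left it, along the tool's axes as they then stand; what a row does not reach is not made up. Full scale, the value 1, is 0.05 m for a shift and 0.1 rad for a turn. A row lasts 1/8 s, in which the tool goes at most 62.5 mm and 10.7 degrees, less where a joint would pass 70% of its speed; a pose out of reach is approached as far as the arm can. A call with a number of a shift or a turn outside -1 to 1 is refused whole. A call with a gripper value outside its range is refused whole. "fingers" is the opening, from 0 (shut) to 1 (fully open), set as the call begins (left out, the last holds). The fingers move at their own pace and stop on an object; "force" is the grip in N (left out, the last holds). Time passes only in rows, so rows that do not move let the fingers close, or fill a call up. It gives the time, the measured TCP pose, the force, the opening and the grip force at its end, in the units of the state.
- get_obs(): the state, without advancing time (a new reading comes with each control period).
- get_image(name): name is "side" or "top"; returns a dict with "frame" (400x640x3 uint8, red, green, blue), "fx", "fy", "cx", "cy" (pixels), "distortion" ([k1, k2, p1, p2, k3] as OpenCV has them; the pictures are not rectified), "extrinsics" (4x4, takes a point from camera to world coordinates). Camera axes: x right, y up, looking along -z (the intrinsics and any distortion apply to the point x, -y, -z); pixel columns grow to the right and rows downward; lengths in m; the calibration is good to about 2 mm. A picture is of the moment at which its call begins. There is no depth.
- finish_job(): hands the job in; it is judged then, once.
Trained networks look in a picture, given as the dict that the camera call returned (one of the last four; its "shot" number tells which), for a name from the list of things; names that differ only in an ending like _2 or _b are one class to them, and where a whole thing is asked for, a point or a joint stands for the part that bears it (a point fixed in the world has none). Each returns a list of dicts, best first, with "conf" (0 to 1); they miss things now and then, are a little off and sometimes report something else, mostly with a low value. They report only what shows in the picture. A call takes as long as a camera call. They do not tell look-alikes from the thing itself.
- boxes_of(picture, thing): "pixel" ([row, column] in pixels, amid what is visible of it).
- place_of(picture, thing): "pixel" ([row, column] in pixels: a listed point, or the origin of a listed thing).
The state is a dict: "time": time; "joint_pos": joint angles; "dq": joint speeds; "joint_torque": joint torques, N m; "tcp_pos": TCP position; "tcp_rot": TCP orientation; "force": force on the tool from outside, world axes, zero at the start; "ft_torque": the same for the moment, N m; "gripper_width": opening from 0.0 (shut) to 1.0 (fully open); "gripper_force": force on a finger pad.
Only numpy, scipy, OpenCV 4.12 (cv2) and the standard library are available. Lean on these libraries where they do the work, as an engineer would, in place of code of your own. Each camera call takes 0.05 s, during which the arm holds its last target. There are 200 camera calls.

## Working session

There is one attempt and no reset: what is moved stays moved. The work goes in short steps, Python scripts to look and compute and a tool call to move; the robot and the scene stay as the last step left them, time stands still between calls to the robot, and variables do not carry over. Pictures are saved under pics/ and viewed, at most 10 in all, crops included, and the job is handed in when it is done.

Besides the shell and the picture viewer there is one more tool, called in YAML: its name, and indented under it one key for each argument. apply_moves: Moves the arm, as the interface text tells. Its arguments: {"type":"object","properties":{"moves":{"type":"string"},"fingers":{"type":"number"},"force":{"type":"number"}},"required":["moves"]}

```bash
mkdir -p pics; cat > h.py <<'E'
from workcell import *
import numpy as np, cv2
def K(p): return np.array([[p['fx'],0,p['cx']],[0,p['fy'],p['cy']],[0,0,1.]])
def toworld(p,pix,z):
    r,c=pix; u=cv2.undistortPoints(np.array([[[c,r]]],float),K(p),np.array(p['distortion'],float))[0,0]
    T=np.array(p['extrinsics']); d=T[:3,:3]@np.array([u[0],-u[1],-1]); o=T[:3,3]
    return o+d*(z-o[2])/d[2]
def topix(p,X):
    T=np.array(p['extrinsics']); q=(np.asarray(X,float).reshape(-1,3)-T[:3,3])@T[:3,:3]
    q=q*[1,-1,-1]
    a=cv2.projectPoints(q,np.zeros(3),np.zeros(3),K(p),np.array(p['distortion'],float))[0][:,0]
    return a[:,::-1]
def save(p,n): cv2.imwrite('pics/'+n+'.png',p['frame'][:,:,::-1])
E
python3 - <<'E'
from h import *
o=get_obs(); print({k:np.round(v,3) for k,v in o.items()})
for cam in('top','side'):
    p=get_image(cam); save(p,cam+'0')
    for n,z in [('bed',0),('plate',.03)]+[('corner_'+s,.04) for s in('nl','nr','fl','fr')]+[('tab_'+s,.04) for s in('nl','nr','fl','fr')]+[('lens_cap',0),('clamp_knob',0),('spacer',0)]:
        print(cam,n,[(np.round(d['pixel']).astype(int).tolist(),round(d['conf'],2),np.round(toworld(p,d['pixel'],z)[:2],3).tolist()) for d in place_of(p,n)[:4]])
E
```

```text
{'time': np.float64(0.0), 'joint_pos': array([ 1.058,  0.522, -0.036,  1.6  ,  0.021,  1.021, -0.113]), 'dq': array([-0.001, -0.   ,  0.   , -0.   , -0.   , -0.001, -0.001]), 'joint_torque': array([ 1.0000e-03, -9.2711e+01,  1.9810e+00, -3.6993e+01,  1.8000e-02,
        8.0000e-03,  0.0000e+00]), 'tcp_pos': array([ 0.268, -0.564,  0.21 ]), 'tcp_rot': array([-3.064, -0.69 ,  0.   ]), 'force': array([-0.158,  0.202, -0.136]), 'ft_torque': array([-0.01 ,  0.023, -0.009]), 'gripper_force': np.float64(0.0), 'gripper_width': np.float64(1.001)}
top bed [([189, 315], 0.66, [0.56, 0.039])]
top plate [([282, 307], 0.97, [0.336, 0.09]), ([274, 386], 0.89, [0.328, -0.097]), ([184, 321], 0.8, [0.564, 0.025])]
top corner_nl [([293, 384], 0.94, [0.287, -0.082]), ([214, 305], 0.78, [0.494, 0.073]), ([280, 285], 0.78, [0.346, 0.139])]
top corner_nr [([282, 410], 0.79, [0.303, -0.147]), ([199, 346], 0.58, [0.517, -0.029])]
top corner_fl [([169, 290], 0.96, [0.608, 0.093]), ([260, 367], 0.78, [0.367, -0.055]), ([263, 316], 0.57, [0.377, 0.061])]
top corner_fr [([287, 331], 0.78, [0.317, 0.036]), ([249,
[... 974 characters left out ...]
0.095]), ([303, 386], 0.62, [0.605, -0.194])]
side corner_fr [([215, 371], 0.94, [0.639, 0.003]), ([305, 240], 0.92, [0.391, -0.156]), ([236, 197], 0.56, [0.322, 0.008])]
side tab_nl [([186, 280], 0.64, [0.485, 0.126])]
side tab_nr [([186, 278], 0.71, [0.48, 0.125]), ([260, 326], 0.68, [0.535, -0.091]), ([305, 388], 0.3, [0.606, -0.198]), ([216, 370], 0.27, [0.636, 0.001])]
side tab_fl [([174, 331], 0.54, [0.594, 0.146])]
side tab_fr [([239, 386], 0.76, [0.646, -0.064]), ([207, 290], 0.16, [0.495, 0.056])]
side lens_cap [([170, 289], 0.8, [0.515, 0.235])]
side clamp_knob [([306, 387], 0.93, [0.618, -0.171]), ([214, 329], 0.25, [0.573, 0.066])]
side spacer [([212, 403], 0.88, [0.721, 0.045])]
```

View pics/top0.png

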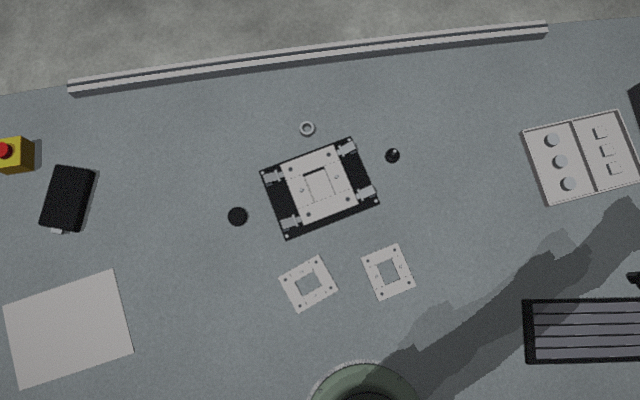

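View pics/side0.png

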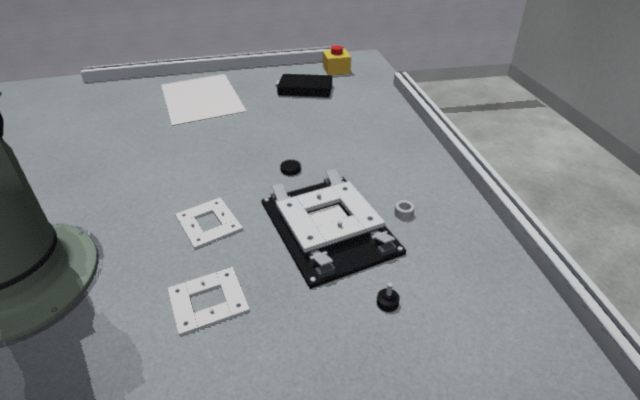

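The plate meant is the one on the light box, at top (184,319) and side (215,329). The look-alike plates lie flat on the table at top (282,307) and (274,386). I'll fit the plate and bed pose from both views and check it in a crop.

```bash
cat >> h.py <<'E'
C={'nl':(-.06,.05),'nr':(-.06,-.05),'fl':(.06,.05),'fr':(.06,-.05)}
def w(pose,xy,z):
    x,y,a=pose; c,s=np.cos(a),np.sin(a); return np.array([x+c*xy[0]-s*xy[1],y+s*xy[0]+c*xy[1],z])
E
python3 - <<'E'
from h import *
from scipy.optimize import least_squares
obs=[];P={}
for cam in('top','side'):
    p=P[cam]=get_image(cam)
    for s,xy in C.items():
        for d in place_of(p,'corner_'+s): obs.append((cam,xy,np.array(d['pixel'])))
init=[.561,.03,.27]
good=[o for o in obs if np.linalg.norm(topix(P[o[0]],w(init,o[1],.04))[0]-o[2])<8]
print(len(good))
f=lambda q,cams=('top','side'):np.concatenate([topix(P[c],w(q,xy,.04))[0]-pix for c,xy,pix in good if c in cams])
for cams in [('top',),('side',),('top','side')]:
    r=least_squares(lambda q:f(q,cams),init,loss='soft_l1'); print(cams,r.x.round(4),r.cost)
q=r.x; print(f(q).round(1)); np.save('pose.npy',q)
for cam in P:
    im=cv2.resize(P[cam]['frame'][:,:,::-1],None,fx=5,fy=5,interpolation=cv2.INTER_CUBIC)
    def dot(X,col):
        a=topix(P[cam],X)[0]; cv2.circle(im,(int((a[1]+.5)*5),int((a[0]+.5)*5)),3,col,-1)
    for s,xy in C.items():
        dot(w(q,xy,.04),(0,0,255)); dot(w(q,(xy[0],xy[1]/.05*.108),.04),(0,255,0))
        dot(w(q,(xy[0]/.06*.08,xy[1]/.05*.07),.04),(255,0,0)); dot(w(q,(xy[0]/.06*.095,xy[1]/.05*.125),.012),(255,0,255))
    c=topix(P[cam],w(q,(0,0),.03))[0]*5; r0,c0=int(c[0]),int(c[1])
    cv2.imwrite(f'pics/fit_{cam}.png',im[max(0,r0-290):r0+290,c0-390:c0+390])
for s,xy in C.items(): print(s,w(q,xy,.04).round(4), w(q,(xy[0],xy[1]/.05*.108),.04).round(4))
E
```

```text
7
('top',) [0.5602 0.0309 0.2216] 4.04123932317575
('side',) [0.5627 0.0308 0.2177] 1.7458573516934048
('top', 'side') [0.5618 0.0307 0.2198] 6.656858822773253
[-0.9 -0.5 -0.6  1.8 -1.2  0.5  0.4 -3.  -0.3 -0.2  2.4 -0.6 -0.2 -0.6]
nl [0.4924 0.0664 0.04  ] [0.4797 0.123  0.04  ]
nr [ 0.5142 -0.0312  0.04  ] [ 0.5268 -0.0878  0.04  ]
fl [0.6095 0.0925 0.04  ] [0.5968 0.1491 0.04  ]
fr [ 0.6313 -0.0051  0.04  ] [ 0.6439 -0.0617  0.04  ]
```

View pics/fit_top.png

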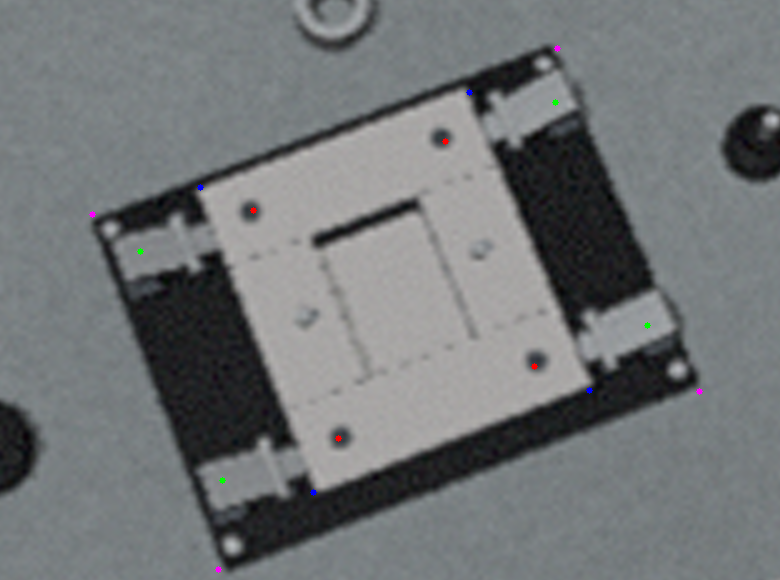

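View pics/fit_side.png

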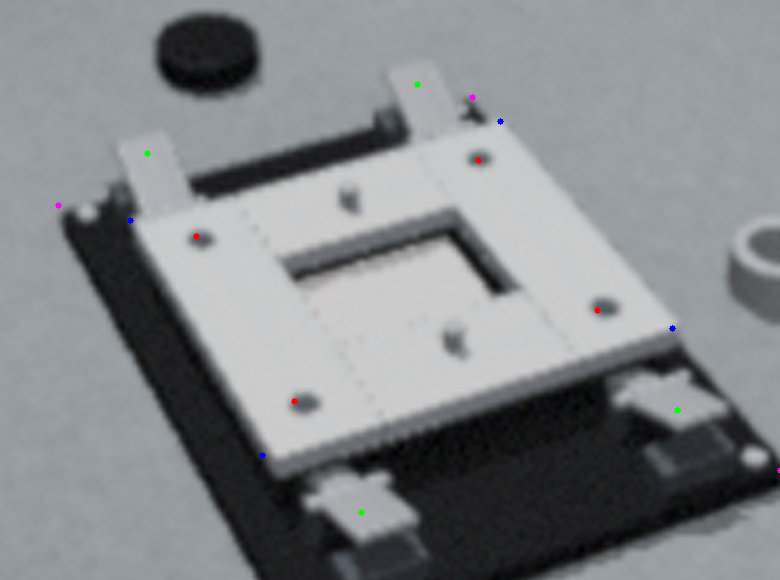

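Both crops show one matching plate and bed. The red dots sit on the four dark marks at top-crop (250,210), (441,138), (340,437) and (536,361), the green dots sit on the tabs, and the table look-alikes are ruled out. I'll align the tool with the bed and head for the near right corner.

apply_moves:
  moves: "0 0 0 0 0 0.74; 0 0 0 0 0 0.74; 0 0 0 0 0 0.74; 0.7 -0.9 0 0 0 0; 0.7 -0.9 0 0 0 0; 0.7 -0.9 0 0 0 0; 0.7 -0.9 0 0 0 0; 0.7 -0.9 0 0 0 0"
  fingers: 0
  force: 40

```text
time: 2.9
tcp_pos: [0.3899, -0.3052, 0.2106]
tcp_rot: [3.122, 0.346, 0.001]
force: [2.1, -0.9, -0.3]
gripper_width: 0.001
gripper_force: 0.0
```

```bash
cat > go.py <<'E'
import sys
from h import *
from scipy.spatial.transform import Rotation as R
q=np.array([.5625,.0305,.22]); o=get_obs()
k,z=sys.argv[1],float(sys.argv[2]); xy=C[k[-2:]]
if k.startswith('tab'): xy=(xy[0],xy[1]/.05*.108)
M=R.from_rotvec(o['tcp_rot']).as_matrix()
t=w(q,xy,z); print('t',o['time'].round(2),'tcp',o['tcp_pos'].round(4),'target',t.round(4),'F',o['force'].round(1),'yaw',np.arctan2(M[1,0],M[0,0]).round(3),'tilt',M[:,2].round(3))
print('shift (fraction)',(M.T@(t-o['tcp_pos'])/.05).round(2))
E
python3 go.py corner_nr .06
```

```text
Traceback (most recent call last):
  File "go.py", line 8, in <module>
    t=w(q,xy,z); print('t',o['time'].round(2),'tcp',o['tcp_pos'].round(4),'target',t.round(4),'F',o['force'].round(1),'yaw',np.arctan2(M[1,0],M[0,0]).round(3),'tilt',M[:,2].round(3))
                           ^^^^^^^^^^^^^^^
AttributeError: 'float' object has no attribute 'round'
```

```bash
sed -i "s/o\['time'\].round(2)/round(o['time'],2)/" go.py; sed -i "s/^q=/np.set_printoptions(suppress=True);q=/" go.py; python3 go.py corner_nr .06
```

```text
t 2.9 tcp [ 0.3899 -0.3052  0.2106] target [ 0.5149 -0.0314  0.06  ] F [ 2.1 -0.9 -0.3] yaw 0.221 tilt [ 0. -0. -1.]
shift (fraction) [ 3.64 -4.8   3.01]
```

apply_moves:
  moves: "0.72 -0.96 0.2 0 0 0; 0.73 -0.96 0.2 0 0 0; 0.73 -0.96 0.4 0 0 0; 0.73 -0.96 0.5 0 0 0; 0.73 -0.96 0.6 0 0 0; 0 0 0.6 0 0 0; 0 0 0.5 0 0 0; 0 0 0 0 0 0"

```text
time: 3.9
tcp_pos: [0.5101, -0.0399, 0.0628]
tcp_rot: [-3.122, -0.347, 0.004]
force: [-0.3, 0.7, -0.4]
gripper_width: 0.001
gripper_force: 0.0
```

```bash
python3 go.py corner_nr .04
```

```text
t 3.9 tcp [ 0.5101 -0.0399  0.0628] target [ 0.5149 -0.0314  0.04  ] F [-0.3  0.7 -0.4] yaw 0.221 tilt [-0.003  0.    -1.   ]
shift (fraction) [ 0.13 -0.14  0.46]
```

apply_moves:
  moves: "0.13 -0.14 0 0 0 0; 0 0 0.2 0 0 0; 0 0 0.2 0 0 0; 0 0 0.04 0 0 0; 0 0 0.04 0 0 0; 0 0 0.02 0 0 0; 0 0 0 0 0 0; 0 0 0 0 0 0"

```text
time: 4.9
tcp_pos: [0.5159, -0.0318, 0.0391]
tcp_rot: [-3.122, -0.346, -0.0]
force: [0.8, 1.1, -0.1]
gripper_width: 0.002
gripper_force: 0.0
```

```bash
python3 go.py corner_nr .04
```

```text
t 4.9 tcp [ 0.5159 -0.0318  0.0391] target [ 0.5149 -0.0314  0.04  ] F [ 0.8  1.1 -0.1] yaw 0.221 tilt [ 0.  0. -1.]
shift (fraction) [-0.02 -0.01 -0.02]
```

apply_moves:
  moves: "0 0 0.02 0 0 0; 0 0 0.02 0 0 0; 0 0 0.02 0 0 0; 0 0 0 0 0 0; 0 0 0 0 0 0; 0 0 0 0 0 0; 0 0 0 0 0 0; 0 0 0 0 0 0"

```text
time: 5.9
tcp_pos: [0.5158, -0.0318, 0.036]
tcp_rot: [-3.122, -0.346, -0.0]
force: [-1.1, 0.4, 0.3]
gripper_width: 0.004
gripper_force: 0.0
```

apply_moves:
  moves: "0 0 0.02 0 0 0; 0 0 0.02 0 0 0; 0 0 0 0 0 0; 0 0 0 0 0 0; 0 0 0 0 0 0; 0 0 0 0 0 0; 0 0 0 0 0 0; 0 0 0 0 0 0"

```text
time: 6.9
tcp_pos: [0.5158, -0.0317, 0.0339]
tcp_rot: [-3.122, -0.346, 0.0]
force: [1.0, 1.4, 0.5]
gripper_width: -0.0
gripper_force: 0.0
```

```bash
python3 - <<'E'
from h import *
p=get_image('side')
im=p['frame'][:,:,::-1][150:290,220:420]
cv2.imwrite('pics/s1.png',cv2.resize(im,None,fx=4,fy=4,interpolation=cv2.INTER_CUBIC))
E
```

```text
(no output)
```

View pics/s1.png

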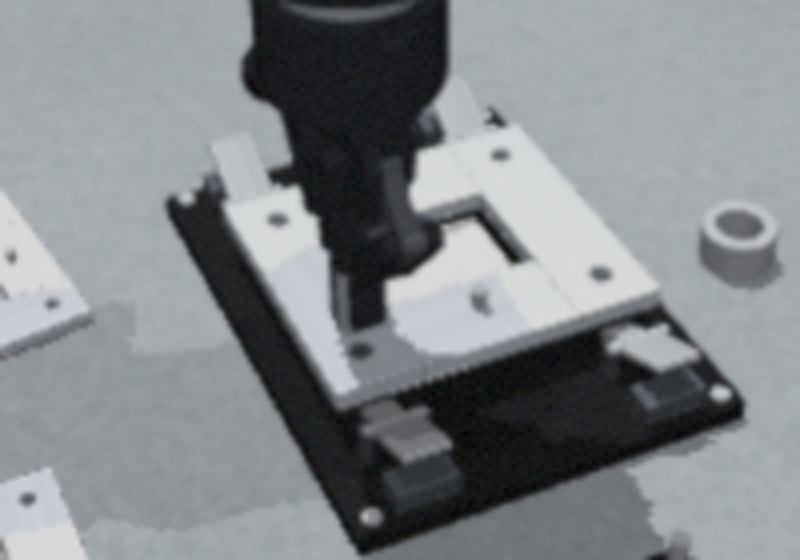

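```bash
python3 - <<'E'
from h import *
q=[.5625,.0305,.22]
o=get_obs(); print(o['force'],o['tcp_pos'],o['gripper_width'])
for cam in('side','top'):
    p=get_image(cam)
    pr=lambda X:((topix(p,X)[0])).round(1)
    print(cam,'tcp',pr(o['tcp_pos']),'tcp+10mm',pr(o['tcp_pos']+[0,0,.01]),'mark',pr(w(q,C['nr'],.04)))
    for s in C: print(s,pr(w(q,C[s],.04)),[(d['pixel'],d['conf']) for d in place_of(p,'corner_'+s) if np.linalg.norm(pr(w(q,C[s],.04))-d['pixel'])<8])
E
```

```text
[-0.4187331   0.26678707  0.30643643] [ 0.51579543 -0.03173988  0.03394217] -0.000980384863688997
side tcp [239.4 308.7] tcp+10mm [235.3 308.6] mark [236.9 308.1]
nl [203.8 288.4] [([203.9, 285.5], 0.83)]
nr [236.9 308.1] [([237.8, 309.1], 0.88)]
fl [188.5 344.7] [([187.1, 346.7], 0.85)]
fr [218.6 368.7] [([217.7, 373.6], 0.76)]
top tcp [199.7 346.8] tcp+10mm [198.8 347.1] mark [199.5 346.9]
nl [214.  307.6] [([213.1, 303.4], 0.69)]
nr [199.5 346.9] [([196.3, 344.3], 0.8)]
fl [168.4 290.5] [([168.8, 290.6], 0.96)]
fr [154.6 329. ] [([155.7, 328.9], 0.56)]
```

```bash
python3 - <<'E'
from h import *
p=get_image('side')
im=p['frame'][:,:,::-1][195:255,270:350]
im=cv2.convertScaleAbs(im,alpha=1.8,beta=15)
im=cv2.resize(im,None,fx=10,fy=10,interpolation=cv2.INTER_CUBIC)
cv2.circle(im,(387+5,444+5),4,(0,0,255),-1)
cv2.imwrite('pics/s2.png',im)
E
```

```text
(no output)
```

View pics/s2.png

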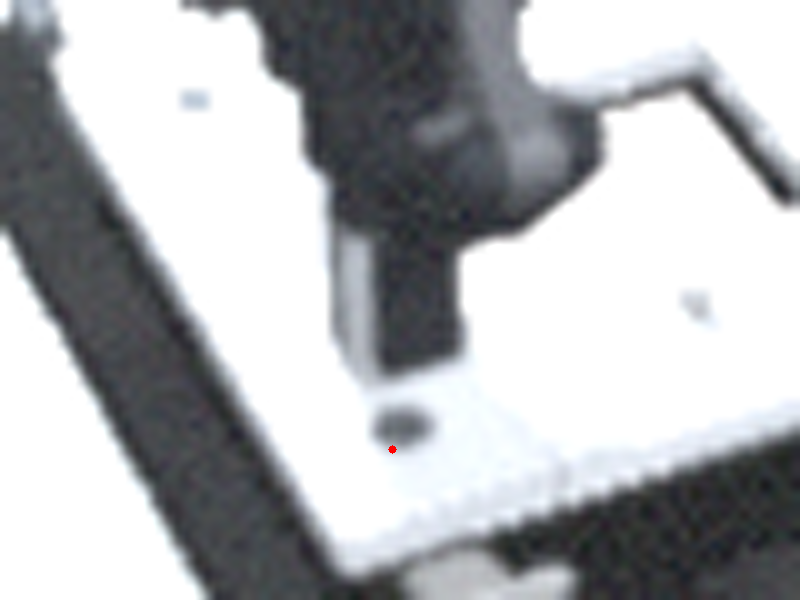

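The crop shows the fingertip at crop (400,365), clear above the mark at (400,425). There is also no force, so the tip stands higher than the TCP reading says. I'll keep going down while watching the force.

apply_moves:
  moves: "0 0 0.03 0 0 0; 0 0 0.03 0 0 0; 0 0 0.03 0 0 0; 0 0 0.03 0 0 0; 0 0 0 0 0 0; 0 0 0 0 0 0; 0 0 0 0 0 0; 0 0 0 0 0 0"

```text
time: 8.5
tcp_pos: [0.5158, -0.0318, 0.028]
tcp_rot: [-3.122, -0.346, -0.0]
force: [-0.6, 0.0, 0.2]
gripper_width: 0.0
gripper_force: 0.0
```

```bash
python3 - <<'E'
from h import *
for i in range(1):
    for cam in ('side','top'):
        p=get_image(cam); o=get_obs(); print(o['force'].round(1),o['tcp_pos'].round(4), [(d['pixel'],d['conf']) for d in place_of(p,'corner_nr')])
        r,c=topix(p,o['tcp_pos'])[0].astype(int)
        im=cv2.resize(cv2.convertScaleAbs(p['frame'][:,:,::-1][r-35:r+25,c-40:c+40],alpha=1.6,beta=15),None,fx=8,fy=8,interpolation=cv2.INTER_CUBIC)
        print(r,c); cv2.imwrite(f'pics/d_{cam}.png',im)
E
```

```text
[-0.4 -0.9 -0.4] [ 0.5158 -0.0317  0.028 ] [([217.6, 184.3], 0.89), ([168.5, 289.1], 0.73), ([239.1, 308.7], 0.67), ([325.2, 186.6], 0.64)]
241 308
[-0.2  0.3 -0.5] [ 0.5158 -0.0318  0.028 ] [([307.7, 301.2], 0.83), ([199.3, 345.8], 0.56)]
200 346
```

View pics/d_side.png

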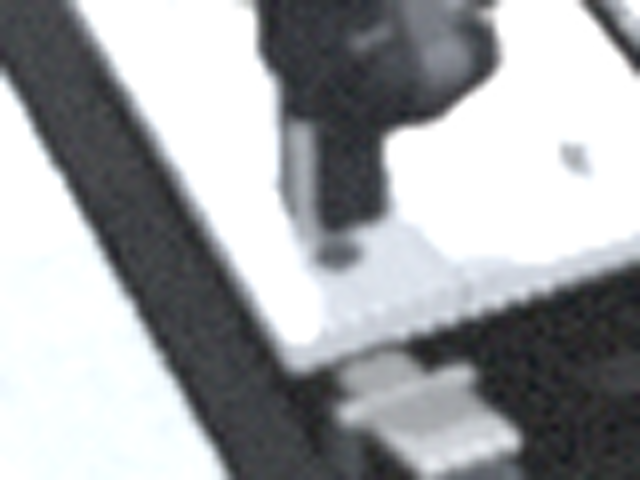

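The tip is still above the mark, with its face at crop (340,215) and the mark at (340,250). I'll continue down.

apply_moves:
  moves: "0 0 0.03 0 0 0; 0 0 0.03 0 0 0; 0 0 0.03 0 0 0; 0 0 0.02 0 0 0; 0 0 0 0 0 0; 0 0 0 0 0 0; 0 0 0 0 0 0; 0 0 0 0 0 0"

```text
time: 9.7
tcp_pos: [0.5158, -0.0317, 0.0225]
tcp_rot: [-3.122, -0.346, -0.0]
force: [-0.4, 0.5, 0.2]
gripper_width: -0.002
gripper_force: 0.0
```

apply_moves:
  moves: "0 0 0.03 0 0 0; 0 0 0.03 0 0 0; 0 0 0.02 0 0 0; 0 0 0 0 0 0; 0 0 0 0 0 0; 0 0 0 0 0 0; 0 0 0 0 0 0; 0 0 0 0 0 0"

```text
time: 10.7
tcp_pos: [0.5158, -0.0318, 0.0191]
tcp_rot: [3.122, 0.346, 0.0]
force: [-5.2, -0.2, 19.7]
gripper_width: -0.001
gripper_force: 10.0
```

apply_moves:
  moves: "0 0 -0.02 0 0 0; 0 0 0 0 0 0; 0 0 0 0 0 0; 0 0 0 0 0 0; 0 0 0 0 0 0; 0 0 0 0 0 0; 0 0 0 0 0 0; 0 0 0 0 0 0"

```text
time: 11.7
tcp_pos: [0.5158, -0.0318, 0.0195]
tcp_rot: [-3.122, -0.346, -0.0]
force: [-0.2, -0.9, -0.3]
gripper_width: 0.002
gripper_force: 0.0
```

```bash
python3 - <<'E'
from h import *
for i in range(3):
    p=get_image('side'); o=get_obs(); print(o['force'].round(1),o['tcp_pos'].round(4))
E
```

```text
[-0.5  0.3  0.3] [ 0.5158 -0.0318  0.0195]
[-0.3  0.5  0. ] [ 0.5158 -0.0317  0.0194]
[-0.4  0.3 -0.2] [ 0.5158 -0.0318  0.0195]
```

The near right corner is rigid: it took 20 N with no give, and contact came at TCP z≈0.0193, so the tip is about 20.7 mm behind the reported TCP. The far right corner is next.

apply_moves:
  moves: "0 0 -0.5 0 0 0; 0.46 -0.02 0 0 0 0; 0.48 0 0 0 0 0; 0.48 0 0 0 0 0; 0.48 0 0 0 0 0; 0.48 0 0 0 0 0; 0 0 0.4 0 0 0; 0 0 0 0 0 0"

```text
time: 12.85
tcp_pos: [0.6298, -0.005, 0.0225]
tcp_rot: [-3.122, -0.346, 0.006]
force: [0.6, -0.5, 0.1]
gripper_width: -0.003
gripper_force: 0.0
```

```bash
python3 go.py corner_fr .0183
```

```text
t 12.85 tcp [ 0.6298 -0.005   0.0225] target [ 0.632  -0.0052  0.0183] F [ 0.6 -0.5  0.1] yaw 0.221 tilt [-0.004 -0.    -1.   ]
shift (fraction) [0.04 0.01 0.08]
```

apply_moves:
  moves: "0.02 0 0 0 0 0; 0 0 0 0 0 0; 0 0 0.03 0 0 0; 0 0 0.02 0 0 0; 0 0 0.02 0 0 0; 0 0 0.01 0 0 0; 0 0 0 0 0 0; 0 0 0 0 0 0"

```text
time: 13.85
tcp_pos: [0.6327, -0.0045, 0.0204]
tcp_rot: [3.122, 0.346, -0.0]
force: [0.3, 0.2, 0.1]
gripper_width: -0.003
gripper_force: 0.0
```

apply_moves:
  moves: "0 0 0.02 0 0 0; 0 0 0.02 0 0 0; 0 0 0 0 0 0; 0 0 0 0 0 0; 0 0 0 0 0 0; 0 0 0 0 0 0; 0 0 0 0 0 0; 0 0 0 0 0 0"

```text
time: 14.85
tcp_pos: [0.6327, -0.0045, 0.0192]
tcp_rot: [3.122, 0.346, 0.0]
force: [-4.3, 0.6, 14.4]
gripper_width: 0.001
gripper_force: 6.9
```

The far right corner is rigid too (14 N at the same height). The far left corner is next.

apply_moves:
  moves: "0 0 -0.5 0 0 0; 0 -0.4 0 0 0 0; 0 -0.4 0 0 0 0; 0 -0.4 0 0 0 0; 0 -0.4 0 0 0 0; 0 -0.4 0 0 0 0; 0 0 0.4 0 0 0; 0 0 0 0 0 0"

```text
time: 15.85
tcp_pos: [0.6096, 0.0925, 0.0215]
tcp_rot: [3.122, 0.346, -0.005]
force: [-0.1, -1.0, -0.5]
gripper_width: -0.001
gripper_force: 0.0
```

```bash
python3 go.py corner_fl .0175
```

```text
t 15.85 tcp [0.6096 0.0925 0.0215] target [0.6101 0.0924 0.0175] F [-0.1 -1.  -0.5] yaw 0.221 tilt [-0.003 -0.001 -1.   ]
shift (fraction) [0.01 0.   0.08]
```

apply_moves:
  moves: "0 0 0.02 0 0 0; 0 0 0.02 0 0 0; 0 0 0.02 0 0 0; 0 0 0.02 0 0 0; 0 0 0.02 0 0 0; 0 0 0 0 0 0; 0 0 0 0 0 0; 0 0 0 0 0 0"

```text
time: 16.85
tcp_pos: [0.6109, 0.093, 0.0192]
tcp_rot: [3.122, 0.346, 0.001]
force: [-5.1, -1.9, 12.9]
gripper_width: 0.002
gripper_force: 6.4
```

The far left corner is rigid as well. The near left corner should be the one that rocks, so I'll press it.

apply_moves:
  moves: "0 0 -0.5 0 0 0; -0.48 0 0 0 0 0; -0.48 0 0 0 0 0; -0.48 0 0 0 0 0; -0.48 0 0 0 0 0; -0.48 0 0 0 0 0; 0 0 0.4 0 0 0; 0 0 0 0 0 0"

```text
time: 17.85
tcp_pos: [0.4932, 0.0667, 0.0229]
tcp_rot: [3.122, 0.346, -0.002]
force: [-0.1, 0.8, 0.3]
gripper_width: -0.001
gripper_force: 0.0
```

apply_moves:
  moves: "0 0 0.02 0 0 0; 0 0 0.02 0 0 0; 0 0 0.02 0 0 0; 0 0 0.02 0 0 0; 0 0 0.02 0 0 0; 0 0 0 0 0 0; 0 0 0 0 0 0; 0 0 0 0 0 0"

```text
time: 18.85
tcp_pos: [0.4937, 0.0668, 0.0185]
tcp_rot: [-3.122, -0.346, -0.0]
force: [0.2, 0.5, 1.4]
gripper_width: -0.003
gripper_force: 0.7
```

```bash
python3 go.py corner_nl .0155
```

```text
t 18.85 tcp [0.4937 0.0668 0.0185] target [0.493  0.0662 0.0155] F [0.2 0.5 1.4] yaw 0.221 tilt [ 0.  0. -1.]
shift (fraction) [-0.02  0.01  0.06]
```

It gave way, reaching .0185 at only 1.4 N. I'll press about 3 mm further, towards the stop.

apply_moves:
  moves: "0 0 0.02 0 0 0; 0 0 0.02 0 0 0; 0 0 0.02 0 0 0; 0 0 0 0 0 0; 0 0 0 0 0 0; 0 0 0 0 0 0; 0 0 0 0 0 0; 0 0 0 0 0 0"

```text
time: 19.85
tcp_pos: [0.4937, 0.0668, 0.0154]
tcp_rot: [-3.122, -0.346, 0.0]
force: [-1.2, 1.2, 1.0]
gripper_width: -0.001
gripper_force: 0.9
```

apply_moves:
  moves: "0 0 0.02 0 0 0; 0 0 0 0 0 0; 0 0 0 0 0 0; 0 0 0 0 0 0; 0 0 -0.3 0 0 0; 0 0 -0.3 0 0 0; 0 0 -0.3 0 0 0; 0 0 0 0 0 0"

```text
time: 20.85
tcp_pos: [0.4945, 0.0668, 0.0609]
tcp_rot: [-3.122, -0.346, -0.004]
force: [-0.4, 0.4, 0.8]
gripper_width: -0.004
gripper_force: 0.0
```

```bash
python3 go.py tab_nl .026; python3 - <<'E'
from h import *
q=[.5625,.0305,.22]
for cam in('side','top'):
    p=get_image(cam)
    im=p['frame'][:,:,::-1]
    m=topix(p,w(q,(-.06,.108),.039))[0]; print(cam,m.round(1),[(np.round(d['pixel'],1),d['conf']) for d in place_of(p,'tab_nl')])
E
```

```text
t 20.85 tcp [0.4945 0.0668 0.0609] target [0.4804 0.1228 0.026 ] F [-0.4  0.4  0.8] yaw 0.22 tilt [ 0.002  0.    -1.   ]
shift (fraction) [-0.03 -1.15  0.7 ]
side [187.6 278.5] [(array([187.2, 282.1]), 0.64)]
top [222.5 284.6] [(array([223.1, 282.1]), 0.43)]
```

The near left corner is the one. I'll let go of the plate and move over its tab.

apply_moves:
  moves: "-0.02 -0.38 0 0 0 0; -0.01 -0.38 0 0 0 0; 0 -0.38 0 0 0 0; 0 0 0 0 0 0; 0 0 0.3 0 0 0; 0 0 0.3 0 0 0; 0 0 0.13 0 0 0; 0 0 0 0 0 0"

```text
time: 22.05
tcp_pos: [0.4794, 0.1217, 0.0221]
tcp_rot: [3.122, 0.346, -0.002]
force: [1.0, 0.1, 0.4]
gripper_width: -0.005
gripper_force: 0.0
```

```bash
python3 go.py tab_nl .0083; python3 - <<'E'
from h import *
p=get_image('side'); o=get_obs(); r,c=topix(p,o['tcp_pos'])[0].astype(int)
im=p['frame'][:,:,::-1][r-45:r+35,c-45:c+55]
cv2.imwrite('pics/tab.png',cv2.resize(cv2.convertScaleAbs(im,alpha=1.4),None,fx=7,fy=7,interpolation=cv2.INTER_CUBIC))
E
```

```text
t 22.05 tcp [0.4794 0.1217 0.0221] target [0.4804 0.1228 0.0083] F [1.  0.1 0.4] yaw 0.22 tilt [-0.001 -0.    -1.   ]
shift (fraction) [ 0.02 -0.02  0.28]
```

View pics/tab.png

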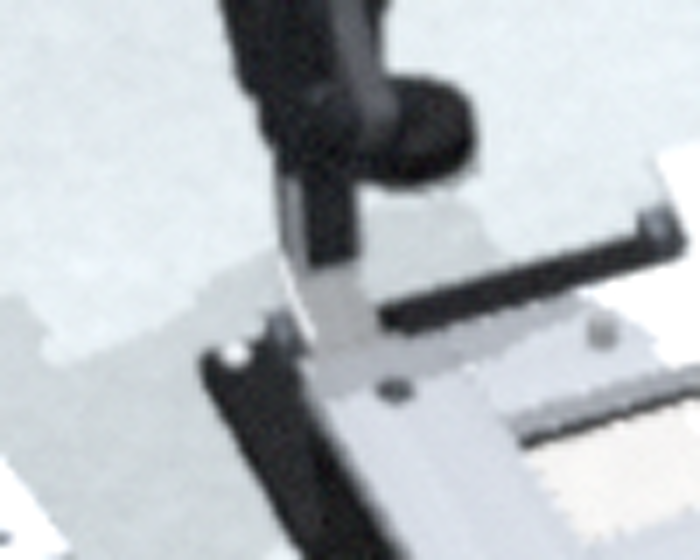

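The fingertip stands over the tab's outer half, at crop (325,265), and the tab shows at (335,305). I'll press it down.

apply_moves:
  moves: "0.02 0 0.04 0 0 0; 0 0 0.04 0 0 0; 0 0 0.04 0 0 0; 0 0 0.04 0 0 0; 0 0 0.04 0 0 0; 0 0 0.03 0 0 0; 0 0 0.03 0 0 0; 0 0 0 0 0 0"

```text
time: 23.1
tcp_pos: [0.4811, 0.1231, 0.0103]
tcp_rot: [-3.121, -0.347, -0.002]
force: [-0.5, 3.0, 4.2]
gripper_width: -0.001
gripper_force: 2.4
```

apply_moves:
  moves: "0 0 0.02 0 0 0; 0 0 0 0 0 0; 0 0 0 0 0 0; 0 0 0 0 0 0; 0 0 0 0 0 0; 0 0 0 0 0 0; 0 0 0 0 0 0; 0 0 0 0 0 0"

```text
time: 24.1
tcp_pos: [0.4812, 0.1231, 0.0093]
tcp_rot: [-3.121, -0.347, -0.002]
force: [-1.8, 3.6, 6.4]
gripper_width: 0.002
gripper_force: 3.2
```

apply_moves:
  moves: "0 0 0.02 0 0 0; 0 0 0.01 0 0 0; 0 0 0 0 0 0; 0 0 0 0 0 0; 0 0 0 0 0 0; 0 0 0 0 0 0; 0 0 0 0 0 0; 0 0 0 0 0 0"

```text
time: 25.1
tcp_pos: [0.4813, 0.1231, 0.0083]
tcp_rot: [-3.122, -0.347, -0.002]
force: [-4.7, 3.6, 19.7]
gripper_width: -0.001
gripper_force: 10.0
```

apply_moves:
  moves: "0 0 0.01 0 0 0; 0 0 0 0 0 0; 0 0 0 0 0 0; 0 0 0 0 0 0; 0 0 0 0 0 0; 0 0 0 0 0 0; 0 0 0 0 0 0; 0 0 0 0 0 0"

```text
time: 26.1
tcp_pos: [0.4813, 0.123, 0.0081]
tcp_rot: [-3.122, -0.347, -0.003]
force: [-6.5, 2.5, 28.8]
gripper_width: -0.001
gripper_force: 14.2
```

The tab is at its hard stop: the force rises steeply with almost no travel. I'll retreat up and away.

apply_moves:
  moves: "0 0 -0.4 0 0 0; 0 0 -0.6 0 0 0; 0 0 -0.8 0 0 0; 0 0 -0.8 0 0 0; -0.4 0 -0.6 0 0 0; -0.8 0 0 0 0 0; -0.4 0 0 0 0 0; 0 0 0 0 0 0"

```text
time: 27.1
tcp_pos: [0.402, 0.1045, 0.1673]
tcp_rot: [3.122, 0.346, 0.001]
force: [0.1, -0.8, -0.5]
gripper_width: 0.003
gripper_force: 0.0
```

```bash
python3 - <<'E'
from h import *
o=get_obs(); print(o['tcp_pos'],o['force'],o['time'])
p=get_image('side')
im=p['frame'][:,:,::-1][145:275,225:415]
cv2.imwrite('pics/end.png',cv2.resize(cv2.convertScaleAbs(im,alpha=1.3),None,fx=4.2,fy=4.2,interpolation=cv2.INTER_CUBIC))
E
```

```text
[0.40200379 0.10448243 0.16733325] [ 0.10274831 -0.80530699 -0.5131781 ] 27.1
```

View pics/end.png

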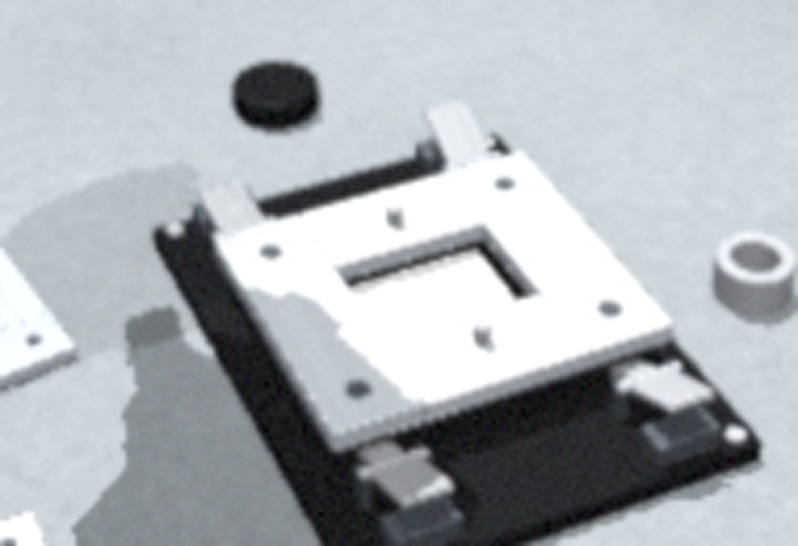

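The near left tab at crop (230,208) now lies lower than the still-raised far left one at (460,135). The two right tabs are up, the plate is in place and the hand is clear, so I'll hand it in.

```bash
python3 -c "
from workcell import *
print(finish_job())"
```

```text
the job is handed in; nothing more can be done
None
```

The near left corner was the one that rocked; I pressed its shim tab down to the hard stop, left the other three shims up, and handed the job in at about 27 s with the hand clear (no verdict was returned).

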